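# Load the bead polishing pot and hold its index pin out

### The arm

A 6-joint arm with a two-finger parallel gripper is mounted at the origin on the work surface. World frame = base frame: x ahead of the robot, y to its left, z up, the work surface at z = 0. Lengths are in m, angles in rad, forces in N, time in s.
With the tool pointing down it reaches from about 0.275 to 0.75 m from the base axis. Payload 10.2 kg.
Tool frame: the origin (TCP) lies midway between the tips of the shut fingers; the grasp point (between the pads) lies 19 mm behind it (env.hold_point_z is the distance from the TCP to the grasp point, in m); z points along the fingers, y is the line along which they close (so a half turn about z gives the same grasp; the last joint's range is limited). The gripper opens to 85 mm and grips with 20 to 120 N. Pads are 22 mm wide; open, the fingers measure 114 mm over their backs; the gripper's body (76 mm by 85 mm) begins 54 mm behind the grasp point. The pads swing forward as they close: fully open they stand 13 mm farther back than shut.
Start: joints at [1.052, 0.313, 1.498, -0, 1.331, -0.223], TCP at [0.153, 0.502, 0.231] pointing down, gripper open.
Joint ranges: [-2.94, 2.94], [-0.97, 2.17], [0.19, 2.56], [-1.23, 4.37], [0.02, 3.11], [-2.88, 2.88]. Speed limits (rad/s): [2.39, 2.39, 3.01, 3.14, 3.14, 3.14].

### API

Orientations are given as a unit quaternion [x, y, z, w].
In Python, from bench import env, kinematics, monitor, eyes, job gives the robot as it stands. The module is installed in compiled form; this text tells all that it offers. Calls block until the motion is done:
- env.reach(position, orientation): joint-space move of the TCP to a pose.
- env.movel(position, velocity=0.15, frame=None, guard=None): straight line of the TCP; frame=None keeps the orientation; velocity is the mean speed in m/s. With guard (N) it stops when the force on the tool has changed by that much, and returns True; else False.
- env.set_joints(angles): joint-space move.
- env.release() and env.close_gripper(effort=None): open the fingers fully, or close them until they stop; effort is the grip in N (None keeps the last).
- env.hold(seconds).
- kinematics.ik(position, orientation): joint angles nearest the present ones, or None.
- monitor.sense(): the state.
- eyes.grab_frame(name): name is "scene" or "top" or "wrist"; returns a dict with "frame" (420x560x3 uint8, red, green, blue), "mtx" (3x3 intrinsics, pixels), "view" (4x4, takes a point from world to camera coordinates). Camera axes: x right, y down, z forward; pixel columns grow to the right and rows downward; lengths in m; the calibration is good to about 2 mm. A picture is of the moment at which its call begins. There is no depth.
A pose or a line that the arm cannot do raises env.MotionError and nothing moves.
- job.hand_in(): hands the job in; it is judged then, once.
The state is a dict: "clock": time; "joints": joint angles; "qvel": joint speeds; "joint_efforts": joint torques, N m; "position": TCP position; "ee_rot": TCP orientation; "contact_force": force on the tool from outside, world axes, zero at the start; "ft_torque": the same for the moment, N m; "finger_gap": opening from 0.0 (shut) to 1.0 (fully open); "gripper_force": force on a finger pad.
Only numpy, scipy, OpenCV 4.12 (cv2) and the standard library are available. Lean on these libraries where they do the work, as an engineer would, in place of code of your own. Each camera call takes 0.05 s, during which the arm holds its last target. There are 200 camera calls.

### The job

Use the steel scoop to move at least two of the five wooden beads from the green tray into the copper polishing pot, touching the beads only with the scoop, then stand the scoop upright back on its grey mat and let go of it. Then grip the pot's red index-pin knob, pull it straight up against its spring as far as it goes so the pin is clear of its hole, and finish while still holding it fully up. Leave the other things on the bench where they are.

Things in the scene. Friction and masses are not known exactly. Their poses are not given: they have to be found in the camera images.
- scoop_grip (a point): Centre of the scoop's upright wooden handle: 16 mm thick (scoop y), 24 mm wide (x), 75 mm tall. Axes are the scoop's: z up, open nose faces -x. 80 mm above the pan's underside, 30 mm below the handle's top; the nose edge lies 64 mm along -x, the pan's back 12 mm along +x. Scoop about 110 g, loose, starts standing on the mat.
- scoop_nose (a point): Middle of the scoop's nose edge, on its underside; axes as the handle's. The steel pan is a shallow box open at the top and the nose: 76 mm long (x), 74 mm wide outside, 70 mm inside, floor 1.5 mm thick, walls up to 30 mm above its underside; the side walls start 8 mm behind the nose edge.
- mat: Grey mat, fixed, 150 mm (x) by 130 mm (y), 4 mm thick; origin at the centre of its underside on the bench. The scoop's place.
- tray: Green bead tray, fixed, outside 220 mm (x) by 90 mm (y) by 44 mm tall (56 mm at the -x end); origin at the centre of its underside. Inside 82 mm wide; flat floor, 8 mm above the bench, from x = -74 to +106 mm; at the -x end (nearer the robot) a 50 degree ramp rises 38 mm; a nose slid close up it gets under beads. Beads start at x = -52 to -25 mm; the +x half is empty, room to set the scoop down.
- pot: Copper polishing pot on an index base, fixed; origin on the pot's axis at bench level, z up. The index pin stands 84 mm from the axis along -x in this frame. An aluminium flange of 95 mm radius, top 30 mm above the bench, carries the index holes; the pin's bracket reaches 82 mm above the bench, 122 mm to 70 mm along -x.
- pot_mouth (a point): Centre of the pot's mouth, level with the rim, 85 mm above the bench. The mouth is 138 mm across inside; the inner floor lies 50 mm below and is about 110 mm across.
- pot_floor (a point): Point on the pot's axis 10 mm above its inner floor (45 mm above the bench), where the centre of a bead lying in the pot would be.
- pin_knob (a point): Grip point of the red index-pin knob, on its axis. The knob is round, 34 mm tall, 22 mm diameter at the bottom and 29 mm at the top; this point is 19 mm above its bottom and 15 mm below its top, and starts 106 mm above the bench, higher than the pot's rim, open all round.
- index_pin (a joint): Index pin travel in m: 0 = pin seated in its hole, growing as the knob is pulled up; 0.018 = against the stop, fully out. A spring pulls it back down: about 5 N at 0, 9.5 N at 0.018.
- bead0: Turned wooden bead (dark), a ball of 20 mm diameter, 10 g, loose in the tray; origin at its centre.
- bead1: Turned wooden bead (pale), a ball of 20 mm diameter, 10 g, loose in the tray; origin at its centre.
- bead2: Turned wooden bead (dark), a ball of 20 mm diameter, 10 g, loose in the tray; origin at its centre.
- bead3: Turned wooden bead (pale), a ball of 20 mm diameter, 10 g, loose in the tray; origin at its centre.
- bead4: Turned wooden bead (dark), a ball of 20 mm diameter, 10 g, loose in the tray; origin at its centre.
- figurine: White carved figurine, 36 mm across, 68 mm tall; origin at its underside. A bystander, to be left alone.
- carved_pawn: Small dark carved piece, 32 mm across, 52 mm tall; origin at its underside. A bystander, to be left alone.
- ebony_log: Black log piece, 66 mm across, 95 mm tall; origin at its underside. A bystander, to be left alone.
- felt_wheel: Felt polishing wheel, 38 mm across, lying flat with its 50 mm shank upright; origin at its underside. A bystander, to be left alone.
- sanding_block: Cork sanding block, 35 x 60 x 24 mm; origin at its underside. A bystander, to be left alone.
- knife: Carving knife lying flat, 152 mm long; origin at its underside. A bystander, to be left alone.
Things that resemble listed ones, but are neither listed nor needed, are in the scene too. There is more than one size of the pot; the job needs the larger. Of the things that look like the part that bears scoop_grip, the larger one is meant.

How it is judged:
By the outcome, as a careful person would: the job done as asked, in the order asked, and still so for the second after the job is handed in, while the arm keeps its last pose, push and grip.
It also fails if it takes over 72 s, if anything falls off the work surface, if the arm or the gripper's body presses on something with over 40 N, if the wrist force passes 120 N, or if a joint passes its speed limit or range.

## Working session

There is one attempt and no reset: what is moved stays moved. The work goes in short steps, each a Python script; the robot and the scene stay as the last script left them, time stands still between calls to the robot, and variables do not carry over. Pictures are saved under pics/ and viewed, at most 10 in all, crops included, and the job is handed in when it is done.

```bash
mkdir -p pics; cat > h.py <<'E'
import numpy as np, cv2
from scipy.spatial.transform import Rotation as R
from bench import env, kinematics, monitor, eyes, job
def save(f,n): cv2.imwrite(n,cv2.cvtColor(f,cv2.COLOR_RGB2BGR))
def ray(c,u,v):
    V=np.array(c["view"]);K=np.array(c["mtx"])
    d=V[:3,:3].T@(np.linalg.inv(K)@[u,v,1]); o=-V[:3,:3].T@V[:3,3]; return o,d
def onz(c,u,v,z):
    o,d=ray(c,u,v); return o+d*(z-o[2])/d[2]
def proj(c,p):
    V=np.array(c["view"]);K=np.array(c["mtx"]); q=K@(V[:3,:3]@np.array(p)+V[:3,3]); return q[:2]/q[2]
def quat(yaw,tilt=0):
    "tool down; closing axis y at (yaw+90deg) "
    return (R.from_euler('z',yaw)*R.from_euler('x',np.pi)).as_quat()
E
python3 - <<'E'
from h import *
import pickle
d={}
for n in ["scene","top","wrist"]:
    c=eyes.grab_frame(n); d[n]={k:np.array(c[k]) for k in("frame","mtx","view")}
    V=d[n]["view"]; print(n,-V[:3,:3].T@V[:3,3], V[2,:3], d[n]["mtx"][0,0])
pickle.dump(d,open("f0.pkl","wb"))
save(cv2.resize(d["top"]["frame"],(800,600),interpolation=cv2.INTER_CUBIC),"pics/top.png")
save(cv2.resize(d["scene"]["frame"],(800,600),interpolation=cv2.INTER_CUBIC),"pics/scene.png")
print(env.hold_point_z, monitor.sense())
E
```

```text
scene [ 1.47935297 -0.02990446  0.86933632] [-0.77273828  0.0586521  -0.63200908] 508.0895214998556
top [0.36645453 0.02364315 1.1704079 ] [ 1.61167620e-01 -7.08348552e-04 -9.86926794e-01] 455.8402607937137
wrist [0.07492916 0.52566562 0.37406888] [ 0.30347708 -0.09375194 -0.94821529] 360.8031054882972
0.0187 {'clock': 0.15, 'joints': array([ 1.05158940e+00,  3.13322633e-01,  1.49821772e+00,  2.23151700e-05,
        1.33105395e+00, -2.23381672e-01]), 'qvel': array([-0.00140382, -0.00250148, -0.00306917, -0.00184762,  0.00118126,
        0.00220099]), 'joint_efforts': array([ 9.09900118e-04, -4.12366927e+01, -2.59791684e+01, -1.39094136e-04,
        3.21249601e-03, -1.92285432e-05]), 'position': array([0.15295332, 0.50202688, 0.23088284]), 'ee_rot': array([ 1.47376481e-01,  9.89080342e-01, -4.62767785e-04, -1.91809587e-04]), 'contact_force': array([-0.48919148,  0.50453582, -0.03495291]), 'ft_torque': array([-0.0145318 , -0.03161059, -0.0196127 ]), 'gripper_force': 0.0, 'finger_gap': 0.9994365145943793}
```

View pics/top.png

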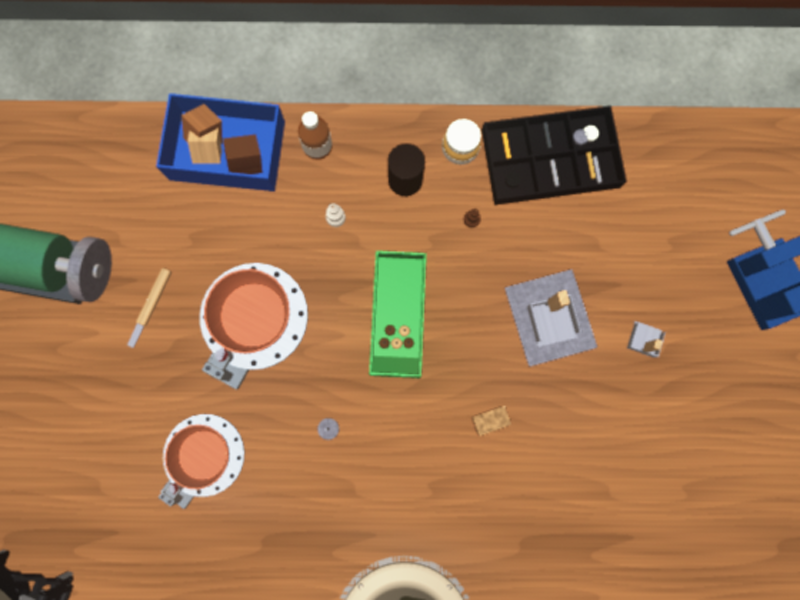

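View pics/scene.png

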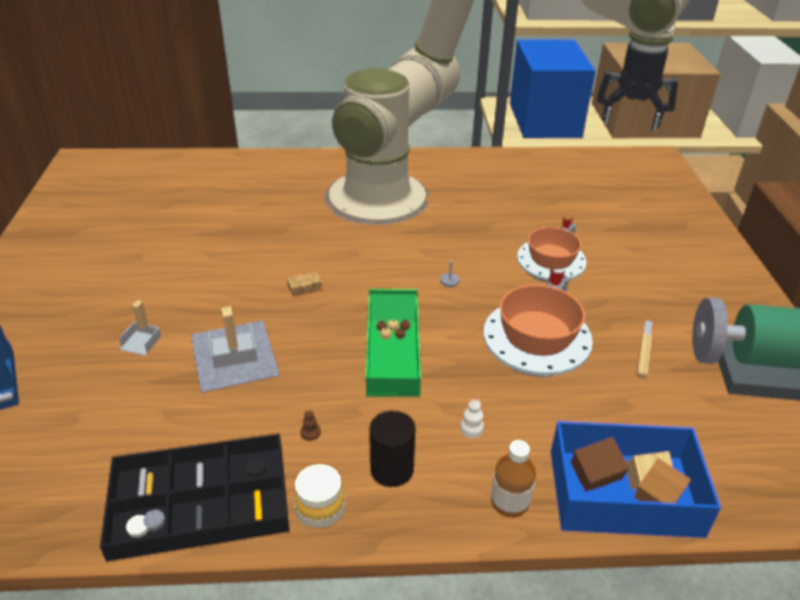

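The top view (800 px wide copy) shows the tray at (398,315) with the beads near (397,338), the mat with the larger scoop at (551,317), the large pot at (254,314) and its knob near (222,357). The scene view shows the same things: scoop handle at (229,328), knob at (557,278).

```bash
cat > m.py <<'E'
from h import *
import pickle
d=pickle.load(open("f0.pkl","rb")); t=d["top"]; s=d["scene"]
def hsv(c): return cv2.cvtColor(c["frame"],cv2.COLOR_RGB2HSV)
H=hsv(t);S=hsv(s)
px=lambda u,v:(H[int(v*.7),int(u*.7)],t["frame"][int(v*.7),int(u*.7)])
for n,u,v in [("pot",250,310),("flange",290,345),("wood",330,320),("knob",222,357),("mat",520,300),("pan",550,325),("handle",560,298),("green",400,290)]: print(n,*px(u,v))
def comps(m,near,r=None):
    n,l,st,ce=cv2.connectedComponentsWithStats(m.astype(np.uint8))
    i=1+np.argmin(np.linalg.norm(ce[1:]-near,axis=1)-0.0*st[1:,4]); return (l==i).astype(np.uint8),st[i],ce[i]
def rect(m,z):
    c=max(cv2.findContours(m,cv2.RETR_EXTERNAL,cv2.CHAIN_APPROX_NONE)[0],key=cv2.contourArea)[:,0]
    P=np.array([onz(t,u,v,z)[:2] for u,v in c]); return cv2.minAreaRect((P*1000).astype(np.float32)),c
g=cv2.inRange(H,(45,80,40),(75,255,255)); g=cv2.morphologyEx(g,cv2.MORPH_OPEN,np.ones((3,3)))
print("tray",rect(g,.046)[0])
box=np.zeros(H.shape[:2],np.uint8); box[175:270,340:430]=1
m=cv2.inRange(H,(0,0,60),(180,60,255))*box; m=cv2.morphologyEx(m,cv2.MORPH_OPEN,np.ones((3,3)))
print("mat",rect(m,.004)[0])
box[:]=0; box[175:270,130:225]=1
fl=cv2.inRange(H,(0,0,170),(180,60,255))*box
c=max(cv2.findContours(fl,cv2.RETR_EXTERNAL,cv2.CHAIN_APPROX_NONE)[0],key=cv2.contourArea)[:,0]
P=np.array([onz(t,u,v,.03)[:2] for u,v in c]); print("flange",cv2.minEnclosingCircle((P*1000).astype(np.float32)))
for c,HH,b in((t,H,(140,235,175,265)),(s,S,(370,185,405,205))):
    k=cv2.inRange(HH,(0,150,60),(6,255,255))|cv2.inRange(HH,(172,150,60),(180,255,255))
    z=np.zeros_like(k); z[b[1]:b[3],b[0]:b[2]]=k[b[1]:b[3],b[0]:b[2]]; ys,xs=np.nonzero(z)
    print("knob",xs.mean(),ys.mean(),len(xs),xs.min(),xs.max(),ys.min(),ys.max(), onz(c,xs.mean(),ys.mean(),.115))
E
python3 m.py
python3 - <<'E'
from h import *
import pickle
d=pickle.load(open("f0.pkl","rb"))
t=d["top"]["frame"];s=d["scene"]["frame"]
a=[cv2.resize(x,(400,300),interpolation=cv2.INTER_CUBIC) for x in (t[180:265,340:453],t[225:276,135:203],t[215:275,250:330],s[205:280,130:230])]
save(np.vstack([np.hstack(a[:2]),np.hstack(a[2:])]),"pics/crops.png")
E
```

```text
pot [  9 139 230] [230 143 105]
flange [103   9 245] [236 241 245]
wood [ 13 147 179] [179 121  76]
knob [138  15 166] [162 156 166]
mat [125  20 154] [144 142 154]
pan [116  17 206] [192 194 206]
handle [ 20  88 238] [238 210 156]
green [ 65 136 212] [ 99 212 117]
tray ((537.39990234375, 14.761611938476562), (89.18689727783203, 220.33245849609375), 87.74759674072266)
mat ((539.238037109375, -262.0808410644531), (149.09925842285156, 129.75473022460938), 15.895160675048828)
flange ((518.1671142578125, 274.5475769042969), 111.39605712890625)m.py:26: RuntimeWarning: Mean of empty slice.
  print("knob",xs.mean(),ys.mean(),len(xs),xs.min(),xs.max(),ys.min(),ys.max(), onz(c,xs.mean(),ys.mean(),.115))
  ret = ret.dtype.type(ret / rcount)
Traceback (most recent call last):
  File "m.py", line 26, in <module>
    print("knob",xs.mean(),ys.mean(),len(xs),xs.min(),xs.max(),ys.min(),ys.max(), onz(c,xs.mean(),ys.mean(),.115))
                                             ~~~~~~^^
ValueError: zero-size array to reduction operation minimum which has no identity
```

View pics/crops.png

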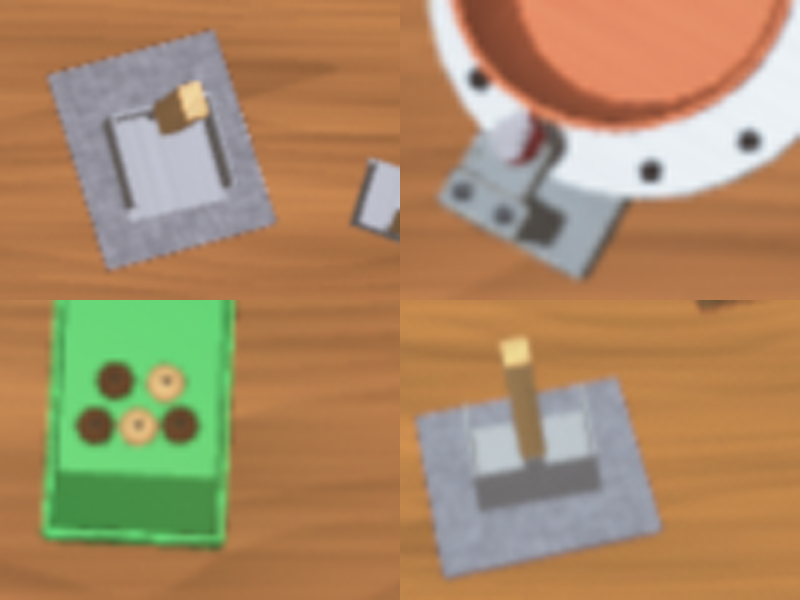

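The crops show the scoop handle top at top-view pixel (394,208.5) and scene pixel (159,218), and the pan turned a little less than the mat. The knob top is at top-view (154.6,248.3), and the five beads sit side by side just ahead of the ramp.

```bash
cat >> h.py <<'E'
def Q(yaw,pitch=0):
    "tool gripping the scoop handle: scoop yaw, pitch>0 = nose down"
    return R.from_euler('z',yaw)*R.from_euler('y',-pitch)*R.from_euler('y',np.pi)
def tri(cs,ps):
    A=np.zeros((3,3));b=np.zeros(3)
    for c,p in zip(cs,ps):
        o,d=ray(c,*p); d/=np.linalg.norm(d); M=np.eye(3)-np.outer(d,d); A+=M; b+=M@o
    return np.linalg.solve(A,b)
E
python3 - <<'E'
from h import *
import pickle
d=pickle.load(open("f0.pkl","rb")); t=d["top"]; s=d["scene"]
hp=tri([t,s],[(394.2,208.5),(158.75,218)]); print("handle top",hp,onz(t,394.2,208.5,.114))
print("knob",tri([t,s],[(154.6,248.3),(390,192.5)]),onz(t,154.6,248.3,.121))
H=cv2.cvtColor(t["frame"],cv2.COLOR_RGB2HSV)
fl=np.zeros(H.shape[:2],np.uint8); fl[175:270,130:225]=cv2.inRange(H,(0,0,215),(180,40,255))[175:270,130:225]
c=max(cv2.findContours(fl,cv2.RETR_EXTERNAL,cv2.CHAIN_APPROX_NONE)[0],key=cv2.contourArea)[:,0]
P=np.array([onz(t,u,v,.03)[:2] for u,v in c])
for i in range(6):
    x=np.linalg.lstsq(np.c_[2*P,np.ones(len(P))],(P**2).sum(1),rcond=None)[0]; r=np.sqrt(x[2]+x[:2]@x[:2])
    e=np.abs(np.linalg.norm(P-x[:2],axis=1)-r); P=P[e<max(.002,2*np.median(e))]
print("pot",x[:2],r,len(P))
p=np.array([hp[0],hp[1],.24])
env.reach(p,Q(np.radians(13)).as_quat()); c=eyes.grab_frame("wrist"); pickle.dump({k:np.array(c[k]) for k in c},open("w1.pkl","wb"))
save(c["frame"],"pics/w1.png"); q=monitor.sense(); print(q["clock"],q["position"],q["joints"])
E
```

```text
handle top [ 0.5544201  -0.25594135  0.11305375] [ 0.55435568 -0.25727994  0.114     ]
knob [0.45678634 0.30862907 0.10317465] [0.45468102 0.2996903  0.121     ]
pot [0.53349483 0.27013668] 0.0927168372809196 223
3.2083 [ 0.55464839 -0.25532687  0.24004803] [-6.23091143e-01  5.00266916e-01  1.20275646e+00  7.35054702e-05
  1.43855901e+00 -2.42163679e+00]
```

View pics/w1.png

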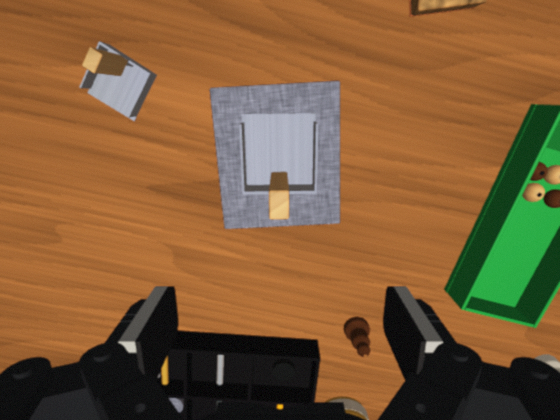

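The wrist view shows the scoop square to the tool: handle top at (279,205), pan sides vertical at columns 243 and 316, so a yaw of about 13° is right. Next I check IK for the whole plan with both tool half-turns.

```bash
cat >> h.py <<'E'
TY=np.radians(-2.25); TC=np.array([.5374,.0148]); POT=np.array([.5335,.2701])
GZ=.0800-.0187   # TCP above pan underside, scoop level
def tray(x,y,z): 
    r=R.from_euler('z',TY).apply([x,y,z]); return r+[TC[0],TC[1],0]
def scoop(N,yaw,pitch=0,flip=False,gz=None,gx=.064):
    "TCP pose that puts the nose underside at N; pitch>0 = nose down (deg)"
    S=R.from_euler('z',yaw)*R.from_euler('y',np.radians(-pitch))
    p=np.array(N)+S.apply([gx,0,GZ if gz is None else gz])
    return p,(S*R.from_euler('y',np.pi)*R.from_euler('z',np.pi if flip else 0)).as_quat()
E
python3 - <<'E'
from h import *
def t(n,N,yaw,p,f):
    P=scoop(N,yaw,p,f); q=kinematics.ik(*P); print(n,f,p,round(np.degrees(yaw)),None if q is None else np.round(q,2))
for f in (0,1):
    t("mat",[.49,-.27,.004],np.radians(13),0,f)
    t("set",tray(0,0,.01),TY,0,f); t("foot",tray(-73,0,.01) if 0 else tray(-.073,0,.01),TY,0,f)
    t("up",tray(-.098,0,.04),TY,-20,f); t("lift",tray(-.09,0,.16),TY,-20,f)
    for y in (-90,-60,-30,0,30):
        for p in (-20,50): t("pour",[*POT,.13 if p<0 else .07],np.radians(y),p,f)
E
```

```text
mat 0 0 13 [-0.63  0.66  1.42  0.    1.06 -2.42]
set 0 0 -2 [-0.17  0.64  1.44 -0.    1.06 -1.71]
foot 0 0 -2 [-0.19  0.5   1.68 -0.    0.96 -1.72]
up 0 -20 -2 [-0.17  0.67  1.42 -0.05  1.4  -1.69]
lift 0 -20 -2 [-0.17  0.55  1.28 -0.05  1.66 -1.7 ]
pour 0 -20 -90 [-0.03  0.43  1.56  0.38  1.19 -0.17]
pour 0 50 -90 [ 0.56  0.87  1.01 -0.72  1.76  0.61]
pour 0 -20 -60 [ 0.01  0.61  1.26  0.31  1.45 -0.58]
pour 0 50 -60 [ 0.61  0.68  1.38 -0.91  1.33  0.43]
pour 0 -20 -30 [ 0.1   0.78  0.96  0.2   1.68 -0.95]
pour 0 50 -30 [ 0.57  0.49  1.72 -1.14  0.85  0.29]
pour 0 -20 0 [ 0.21  0.92  0.71  0.08  1.85 -1.35]
pour 0 50 0 None
pour 0 -20 30 [ 0.33  0.96  0.62 -0.07  1.9  -1.78]
pour 0 50 30 [0.14 0.27 2.06 1.65 0.29 2.81]
mat 1 0 13 [-0.63  0.66  1.42  0.    1.06  0.72]
set 1 0 -2 [-0.17  0.64  1.44 -0.    1.06  1.44]
foot 1 0 -2 [-0.19  0.5   1.68 -0.    0.96  1.42]
up 1 -20 -2 [-0.17  0.67  1.42 -0.05  1.4   1.45]
lift 1 -20 -2 [-0.17  0.55  1.28 -0.05  1.66  1.44]
pour 1 -20 -90 None
pour 1 50 -90 [ 0.56  0.87  1.01 -0.72  1.76 -2.53]
pour 1 -20 -60 [0.01 0.61 1.26 0.31 1.45 2.57]
pour 1 50 -60 [ 0.61  0.68  1.38 -0.91  1.33 -2.71]
pour 1 -20 -30 [0.1  0.78 0.96 0.2  1.68 2.19]
pour 1 50 -30 [ 0.57  0.49  1.72 -1.14  0.85 -2.85]
pour 1 -20 0 [0.21 0.92 0.71 0.08 1.85 1.79]
pour 1 50 0 None
pour 1 -20 30 [ 0.33  0.96  0.62 -0.07  1.9   1.36]
pour 1 50 30 [ 0.14  0.27  2.06  1.65  0.29 -0.33]
```

```bash
python3 - <<'E'
from h import *
import pickle
w=pickle.load(open("w1.pkl","rb"))
h=onz(w,279.3,205,.114); a=[onz(w,u,v,.005)[:2] for u,v in((243,114.5),(315.5,113.5))]
nm=(a[0]+a[1])/2; print("handle",h,"nose",a,"dist",np.linalg.norm(h[:2]-nm))
W=[onz(w,u,v,.034)[:2] for u,v in((242,192.5),(317,191.5))]; b=W[0]-W[1]; yaw=np.arctan2(b[1],b[0])-np.pi/2
print("yaw",np.degrees(yaw),np.linalg.norm(b))
d=h[:2]-nm; print("yaw2",np.degrees(np.arctan2(d[1],d[0])))
p=np.array([*((h[:2]+[.5544,-.2560])/2),.0653]); q=Q(np.radians(13)).as_quat()
env.movel(p+[0,0,.06],.25,q); print("guard",env.movel(p,.1,q,guard=8))
print(monitor.sense()["position"]); env.close_gripper(80); env.hold(.2)
s=monitor.sense(); print(s["position"],s["finger_gap"],s["gripper_force"],s["contact_force"],s["clock"])
c=eyes.grab_frame("wrist"); pickle.dump({k:np.array(c[k]) for k in c},open("w2.pkl","wb")); save(c["frame"],"pics/w2.png")
E
```

```text
handle [ 0.55387207 -0.25656506  0.114     ] nose [array([ 0.50114305, -0.30673527]), array([ 0.48362377, -0.23566435])] dist 0.0632062635450931
yaw -166.11883684647546 0.07486934538361914
yaw2 13.387731708349218
guard False
[ 0.55456273 -0.25657949  0.06613975]
[ 0.55419307 -0.25630902  0.06543333] 0.17895099668294379 77.8012490272522 [ 0.37320896 -0.10367521  1.22335092] 5.4083
```

View pics/w2.png

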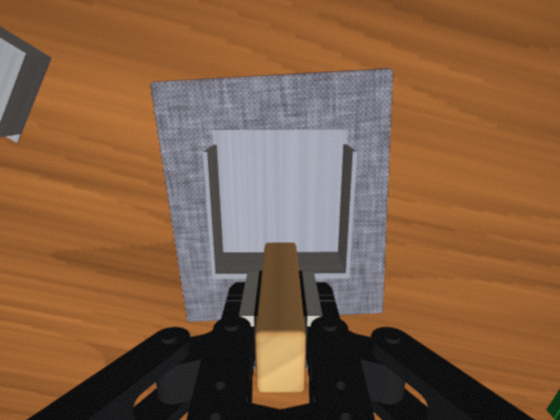

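The picture shows the handle centred between the pads, with the pan square and flat on the mat. Carry it to the empty half of the tray, lower it, then look before the scooping slide.

```bash
python3 - <<'E'
from h import *
import pickle
s=monitor.sense(); p=s["position"]
env.movel(p+[0,0,.1],.2)
P,q=scoop(tray(.004,0,.10),TY); env.reach(P,q)
P,_=scoop(tray(.004,0,.03),TY); print(env.movel(P,.12,q,guard=10),monitor.sense()["contact_force"])
P,_=scoop(tray(.004,0,.0088),TY); print(env.movel(P,.05,q,guard=5))
s=monitor.sense(); print(s["position"]-P,s["contact_force"],s["clock"])
c=eyes.grab_frame("wrist"); pickle.dump({k:np.array(c[k]) for k in c},open("w3.pkl","wb")); save(c["frame"],"pics/w3.png")
E
```

```text
False [ 0.00127532  0.00143636 -0.92285913]
True
[-2.63956787e-04 -9.53441297e-05 -6.51285313e-04] [-0.53301902 -0.21125194  3.95318447] 8.3583
```

View pics/w3.png

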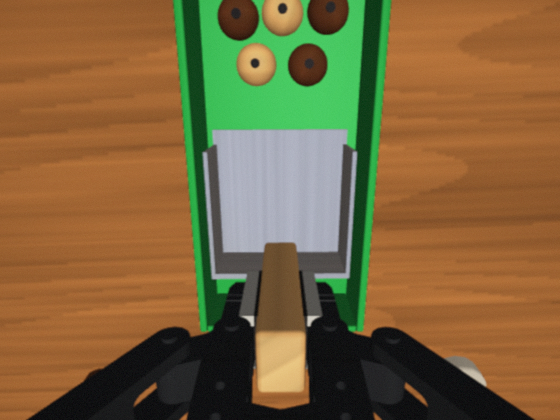

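The pan lies flat in the tray with a few pixels of gap on both sides and all five beads ahead of the nose (rows 15–65). Slide to the ramp, climb along it while tilting the nose up, then lift and look.

```bash
python3 - <<'E'
from h import *
import pickle
def go(x,z,pitch,v,g=None):
    P,q=scoop(tray(x,.0005,z),TY,pitch); r=env.movel(P,v,q,guard=g); s=monitor.sense()
    print(x,z,pitch,r,np.round(s["contact_force"],1),np.round((s["position"]-P)*1000,1)); return r
go(.004,.0092,0,.05)
if not go(-.072,.0092,0,.06,15):
    env.hold(.3)
    for h,p in((.008,-4),(.016,-10),(.024,-16),(.032,-22)):
        if go(-.072-.839*(h-.001),.008+h,p,.05,15): break
    else:
        env.hold(.3); go(-.096,.15,-22,.15)
c=eyes.grab_frame("wrist"); pickle.dump({k:np.array(c[k]) for k in c},open("w4.pkl","wb")); save(c["frame"],"pics/w4.png"); print(monitor.sense()["clock"])
E
```

```text
0.004 0.0092 0 False [-0.8 -0.4 -0.5] [-0.3  0.1 -0.5]
-0.072 0.0092 0 False [ 2.4  0.1 -0.2] [ 0.5 -0.1  0.2]
-0.077873 0.016 -4 False [-0.2 -0.2 -1. ] [-0.3  0.  -0.6]
-0.084585 0.024 -10 False [ 0.2 -0.1 -2. ] [-0.1  0.1 -0.8]
-0.09129699999999999 0.032 -16 False [ 0.5 -0.  -1.7] [-0.   0.1 -0.7]
-0.09800899999999999 0.04 -22 False [-0.4  0.4 -2. ] [ 0.   0.1 -0.6]
-0.096 0.15 -22 False [-0.5  0.5 -1.9] [-0.4  0.1 -0.9]
12.6333
```

View pics/w4.png

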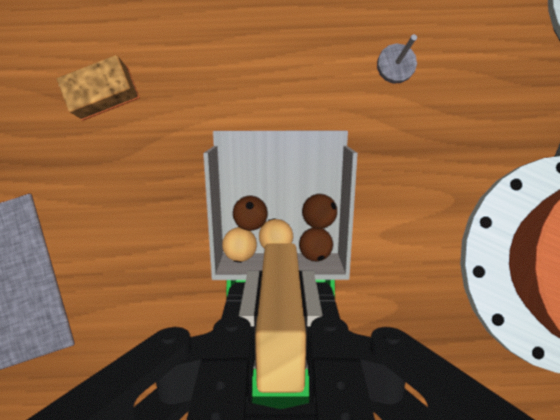

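All five beads are in the pan, against its back wall, at rows 200–250. Carry them level-tilted to the pot, pour with the nose towards +y, and look.

```bash
python3 - <<'E'
from h import *
import pickle
Y=np.radians(-90)
seq=[(-.015,.15,-22,.14),(-.015,.115,-5,.08),(-.012,.10,15,.06),(-.010,.085,32,.06),(-.008,.075,48,.06),(-.008,.075,60,.06)]
for dy,z,p,v in seq:
    P,q=scoop([POT[0],POT[1]+dy,z],Y,p); assert kinematics.ik(P,q) is not None,(z,p)
for dy,z,p,v in seq:
    P,q=scoop([POT[0],POT[1]+dy,z],Y,p); env.movel(P,v,q); s=monitor.sense(); print(p,np.round((s["position"]-P)*1000,1),np.round(s["contact_force"],1),s["clock"])
env.hold(.6)
t=eyes.grab_frame("top"); c=eyes.grab_frame("wrist")
save(np.hstack([cv2.resize(t["frame"][160:280,100:260],(400,300)),cv2.resize(c["frame"],(400,300))]),"pics/w5.png"); print(monitor.sense()["clock"])
E
```

```text
-22 [ 0.1 -0.2 -0.1] [-0.3  0.4 -1.2] 14.3167
-5 [-0.1  0.4 -0.2] [-0.2  0.7 -0.7] 14.7667
15 [ 0.2 -0.9 -0.2] [-1.1 -0.  -0.6] 15.3583
32 [ 0.3 -1.   0.2] [ 0.3  0.7 -1. ] 15.95
48 [ 0.5 -0.8  0.6] [-0.4  0.2 -1.3] 16.5583
60 [ 0.4 -0.6  0.5] [ 0.1  0.2 -1.2] 17.0167
17.7167
```

View pics/w5.png

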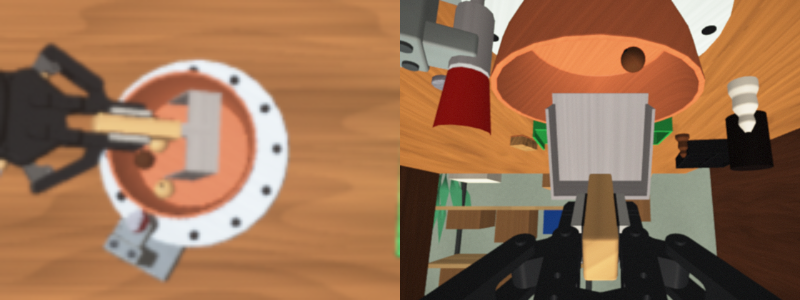

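The pan is empty and beads are visible in the pot (top crop at (145,160), (163,188)). Return the scoop to its mat.

```bash
python3 - <<'E'
from h import *
Y=np.radians(-90)
P,q=scoop([POT[0],POT[1]-.02,.14],Y,45); env.movel(P,.12,q)
P,q=scoop([POT[0],POT[1]-.06,.15],Y,0); env.movel(P,.15,q)
M=np.array([.5544,-.2564,.0654]); q=Q(np.radians(13)).as_quat()
env.reach(M+[0,0,.1],q)
env.movel(M+[0,0,.015],.15,q); print(env.movel(M+[0,0,-.0015],.03,q,guard=4))
s=monitor.sense(); print(s["position"]-M,s["contact_force"])
env.release(); env.hold(.2); env.movel(M+[0,0,.17],.2,q)
c=eyes.grab_frame("top"); w=eyes.grab_frame("wrist")
save(np.hstack([cv2.resize(c["frame"][160:280,100:260],(400,300)),cv2.resize(w["frame"],(400,300))]),"pics/w6.png"); print(monitor.sense()["clock"])
E
```

```text
True
[6.79575069e-05 7.26293461e-05 1.80084768e-04] [0.46434607 0.48572182 4.19354615]
24.7583
```

View pics/w6.png

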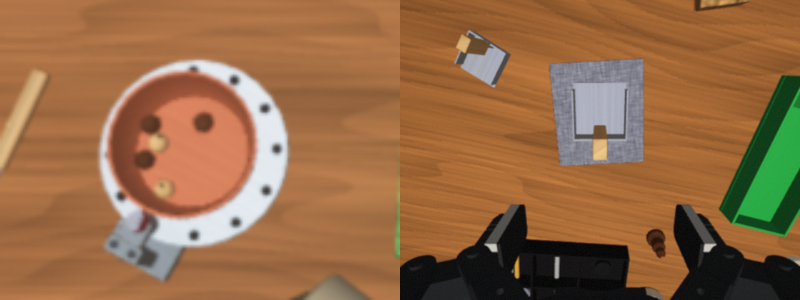

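All five beads are in the pot and the scoop stands on its mat. Next, look at the knob from above.

```bash
python3 - <<'E'
from h import *
import pickle
a=np.radians(-21); q=Q(a).as_quat(); env.reach([.455,.300,.25],q)
c=eyes.grab_frame("wrist"); pickle.dump({k:np.array(c[k]) for k in c},open("w7.pkl","wb"))
H=cv2.cvtColor(c["frame"],cv2.COLOR_RGB2HSV); k=cv2.inRange(H,(0,150,50),(5,255,255))|cv2.inRange(H,(172,150,50),(180,255,255))
n,l,st,ce=cv2.connectedComponentsWithStats(k); print([(s.tolist(),x.round(1)) for s,x in zip(st[1:],ce[1:]) if s[4]>60])
save(c["frame"],"pics/w7.png"); s=monitor.sense(); print(s["clock"],s["joints"].round(2)); print(proj(c,[.455,.300,.121]))
E
```

```text
[([281, 181, 20, 8, 62], array([290.4, 183.4]))]
26.8417 [ 0.37  0.34  1.41 -0.    1.39 -0.84]
[280.99762046 204.28650685]
```

View pics/w7.png

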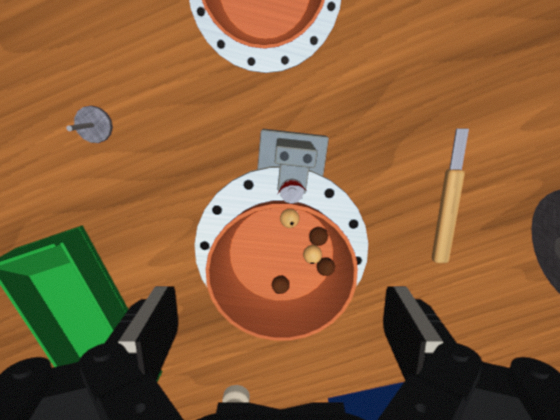

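The knob's top face is at about (291,190), and all five beads can be seen in the pot.

```bash
python3 - <<'E'
from h import *
import pickle
c=pickle.load(open("w7.pkl","rb")); a=np.radians(-21); q=Q(a).as_quat()
k=onz(c,291,190,.121); d=k[:2]-POT; print(k,np.linalg.norm(d),np.degrees(np.arctan2(d[1],d[0]))-180)
t=np.array([.4547,.2997]); p=np.array([*((k[:2]*2+t)/3),.17]); print(p)
env.movel(p,.15,q)
c=eyes.grab_frame("wrist"); save(c["frame"],"pics/w8.png"); pickle.dump({k:np.array(c[k]) for k in c},open("w8.pkl","wb")); print(proj(c,[p[0],p[1],.121]))
E
```

```text
[0.44698277 0.31138688 0.121     ] 0.0958636352638563 -25.510938756343336
[0.44955518 0.30749125 0.17      ]
[280.1834436  243.27206855]
```

View pics/w8.png

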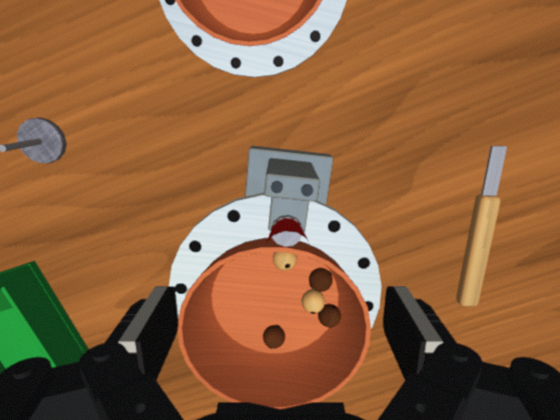

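I have now viewed more pictures than the allowed 10, counting each crop (11 in all). From here I use numbers only. I sample the knob's region in the stored frame.

```bash
python3 - <<'E'
from h import *
import pickle
c=pickle.load(open("w8.pkl","rb")); f=c["frame"].astype(int); H=cv2.cvtColor(c["frame"],cv2.COLOR_RGB2HSV).astype(int)
for v in range(206,256,2):
    r=""
    for u in range(254,322,1):
        h,s,x=H[v,u]
        r+= "R" if s>140 and (h<6 or h>170) else "o" if s>100 else "#" if x<90 else "p" if (h>140 or h<8) and s>12 else "W" if x>225 else "g"
    print(v,r)
print(f[233,272:306:4].tolist(),f[240,272:306:4].tolist())
E
```

```text
206 WWWWWWWWWWWWWWWggggggggggggggggggggggggggggggggggggggggWWWWWWWWWWWWW
208 WWWWWWWWWWWWWWWggggggggggggggggggggggggggggggggggggggggWWWWWWWWWWWWW
210 WWWWWWWWWWWWWWWggggggggggggggggggggggggggggggggggggggggWWWWWWWWWWWWW
212 WWWWWWWWWWWWWWgggggggggggggggggggggggggggggggggggggggggWWWWWWWWWWWWW
214 WWWWWWWWWWWWWWggggggggggggggggggggggggggggggggggggggggWWWWWWWWWWWWWW
216 WWWWWWWWWWWWWWgggggggggggggg####ggggggggggggggggggggggWWWWWWWWWWWWWW
218 WWWWWWWWWWWWWWggggggggggggppppoopppppppppgggggggggggggWWWWWWWWWWWWWW
220 WWWWWWWWWWWWWWggggggg##pppoRRRRRRRRRRRRRoppgggggggggggWWWWWWWWWWWWWW
222 WWWWWWWWWWWWWWgggggggpoRRRRRRRRRRRRRRRRRRRRoppgggggggWWWWWWWWWWWWWWW
224 WWWWWWWWWWWWWggggggppRRRRRRRRRRRRRRRRRRRRRRRRRpggggggWWWWWWWWWWWWWWW
226 WWWWWWWWWWWWWggggg#RRRRRRRRRRRRRRRRRRRRRRRRRRRopgggggWWWWWWWWWWWWWWW
228 WWWWWWWWWWWWWggggpRRRRRRRRRRRRRRRRRRRRRRRRRRRRRopgggWWWWWWWWWWWWWWWW
230 WWWWWWWWWWWWWWgggoRRRRRRRRRRRRRRoRRRRRRRRRRRRRRRopggWWWWWWWWWWWWWWWW
232 WWWWWWWWWWWWWWWgpRRRRRRRopppggggggggggggppppoRRRRppgWWWWWWWWWWWWWWWW
234 WWWWWWWWWWWWWWgpRRRopppggggggggggggggggggggggppoRRppgWWWWWWWWWWWWWWW
236 W
[... 318 characters left out ...]
gggggggggggggppooooooooooopppgggWWWWWWWWW
246 ooooooooooooooooooooooooooooopppppppppooooooooooooooooooopppgggWWWWW
248 ooooooooooooooooooooooooooooooooooooooooooooooooooooooooooooooppgggW
250 oooooooooooooooooooooooooooooooooooooooooooooooooooooooooooooooooopp
252 oooooooooooooooooooooooooooooooooooooooooooooooooooooooooooooooooooo
254 oooooooooooooooooooooooooooooooooooooooooooooooooooooooooooooooooooo
[[83, 6, 3], [97, 48, 50], [156, 154, 165], [162, 165, 181], [165, 169, 183], [167, 169, 183], [167, 164, 177], [94, 34, 36], [139, 115, 119]] [[95, 53, 37], [167, 172, 180], [168, 171, 181], [164, 170, 178], [172, 177, 190], [172, 175, 188], [170, 174, 184], [189, 196, 199], [221, 232, 236]]
```

```bash
python3 - <<'E'
from h import *
import pickle
d=pickle.load(open("f0.pkl","rb")); s=d["scene"];t=d["top"]; w7=pickle.load(open("w7.pkl","rb")); w8=pickle.load(open("w8.pkl","rb"))
K=POT+.084*np.array([np.cos(np.radians(159)),np.sin(np.radians(159))]); print("K",K)
for n,c in(("scene",s),("top",t),("w7",w7),("w8",w8)):
    V=c["view"]; dep=(V[:3,:3]@[*K,.121]+V[:3,3])[2]
    print(n,"top",proj(c,[*K,.121]).round(1),"bot",proj(c,[*K,.087]).round(1),"topw",round(c["mtx"][0,0]*.029/dep,1), "pot rim", proj(c,[*POT,.085]).round(1))
def mp(c,u0,u1,v0,v1):
    H=cv2.cvtColor(c["frame"],cv2.COLOR_RGB2HSV).astype(int)
    for v in range(v0,v1):
        print(v,"".join("R" if S>140 and (h<6 or h>170) and x<200 else "o" if S>100 else "#" if x<90 else "p" if S>25 and (h>140 or h<12) else "W" if x>225 else "g" for h,S,x in H[v,u0:u1]))
print("scene",376);mp(s,376,406,182,212)
print("top",142);mp(t,142,170,236,262)
print("w7",266);mp(w7,266,318,172,204)
E
```

```text
K [0.45507924 0.30020291]
scene top [386.  186.7] bot [384.  197.5] topw 11.5 pot rim [378.4 217.6]
top top [154.4 248.1] bot [158.1 249.4] topw 12.6 pot rim [172.5 217. ]
w7 top [281.3 204.3] bot [281.2 193.2] topw 36.9 pot rim [281.1 277.9]
w8 top [271.9 255.5] bot [273.  234.3] topw 49.5 pot rim [273.7 337.1]
scene 376
182 ooooooooooooooooooooooooopgWWW
183 oooooooooooooooooooooooopgWWWW
184 poooooooooooooooooooooopggWWWW
185 gppooooooooooooooooooopggWWWWW
186 gggppoooooooooooooooppggWWWWWg
187 WWggggpppoooooooopppgggWWWWWWg
188 WWWWWggggpoppppggggggWWWWWWWWg
189 WWWWWWWggpoppgggggggWWWWWWWWWW
190 ggggWWWWgpRopgggggpgWWWggWWWWW
191 ggggWWWWgpRRoopppppgWWggggWWgg
192 ggggWWWWgpRRRRRRRRpggWgggggggg
193 ggggggWggoRRRRRRRRpggggggggggo
194 ggggggggpRRRRRRRRRpgggggggggoo
195 ggggggggpRRRRRRRRpgggggggooooo
196 oooggggppRRRRRRRRpgggggooooooo
197 oooooooppoRRRRRRopggggoooooooo
198 ooooooopppoRRRRopgggggoooooooo
199 ooooooopppppoopppggggooooooooo
200 oooooooooppppppggggggooooooooo
201 ooooooooooooppppgggggooooooooo
202 oooooooooooooooppppggooooooooo
203 ooooooooooooooooooopoooooooooo
204 oo
[... 2270 characters left out ...]
gggggWWWWWWWWWWW
192 WWWWWWWWWWWgppgggggggggggggggggggggggggggWWWWWWWWWWW
193 WWWWWWWWWWWgggggggggggggggggggggggggggggWWWWWWWWWWWW
194 WWWWWWWWWWgggggggggggggggggggggggggggggWWWWWWWWWWWWW
195 WWWWWWWWWWWWWgggggggggggggggggggggggggWWWWWWWWWWWWWW
196 WWWWWWWWWWWWWWgggggggggggggggggggggggWWWWWWWWWWWWWWW
197 WWWWWWWWWWWWWWWggggggggggggggggggggggWWWWWWWWWWWWWWW
198 WWWWWWWWWWWWWWWWgggggggggggggggggggggWWWWWWWWWWWWWWW
199 WWWWWWWWWWWWWWWgggggggggggggggggggggWWWWWWWWWWWWWWWW
200 WWWgggggggggggggggggggggggggggggggWWWWWWWWWWWWWWWWWW
201 gggpppoooooooooooopgggggggggggggggWWWWWWWWWWWWWWWWWW
202 ppooooooooooooooooooppgggggggppppggggWWWWWWWWWWWWWWW
203 oooooooooooooooooooooooppppppoooooppggggWWWWWWWWWWWW
```

```bash
python3 - <<'E'
from h import *
import pickle
d=pickle.load(open("f0.pkl","rb")); s=d["scene"];t=d["top"]; w7=pickle.load(open("w7.pkl","rb")); w8=pickle.load(open("w8.pkl","rb"))
cs=[t,s,w7,w8]; ps=[(151.5,248),(389.5,189.5),(292,193),(288,239.5)]
for ix in([0,1,2,3],[1,2,3],[0,2,3],[0,1],[1,2],[1,3]):
    X=tri([cs[i] for i in ix],[ps[i] for i in ix]); print(ix,X.round(4),[ (proj(c,X)-p).round(1).tolist() for c,p in zip(cs,ps)])
# pot mouth by two views: pale-orange inside mask contour ellipse
for n,c,b in(("top",t,(135,180,215,262)),("w7",w7,(195,195,370,350)),("scene",s,(340,190,420,250))):
    H=cv2.cvtColor(c["frame"],cv2.COLOR_RGB2HSV); m=np.zeros(H.shape[:2],np.uint8); x0,y0,x1,y1=b
    m[y0:y1,x0:x1]=cv2.inRange(H,(0,110,40),(11,255,255))[y0:y1,x0:x1]; m=cv2.morphologyEx(m,cv2.MORPH_OPEN,np.ones((3,3)))
    k=max(cv2.findContours(m,cv2.RETR_EXTERNAL,cv2.CHAIN_APPROX_NONE)[0],key=cv2.contourArea); e=cv2.fitEllipse(cv2.convexHull(k)); print(n,e,onz(c,*e[0],.085).round(4))
    V=c["view"]; print(" dia", e[1][1]*(V[:3,:3]@[*POT,.085]+V[:3,3])[2]/c["mtx"][0,0])
E
```

```text
[0, 1, 2, 3] [0.4538 0.3107 0.1102] [[-0.4, 1.0], [-0.2, 0.3], [0.7, 1.7], [-0.5, 1.3]]
[1, 2, 3] [0.4527 0.3111 0.1105] [[-0.7, 1.5], [-0.1, -0.0], [0.7, 0.3], [-0.5, -0.4]]
[0, 2, 3] [0.4553 0.3107 0.1043] [[0.3, 0.6], [-0.4, 2.5], [1.1, 1.5], [0.2, -0.3]]
[0, 1] [0.4561 0.3097 0.1128] [[-0.2, -0.0], [-0.2, 0.0], [0.7, 5.5], [-0.6, 6.6]]
[1, 2] [0.4524 0.311  0.1102] [[-0.6, 1.6], [-0.2, -0.0], [0.5, -0.0], [-0.8, -0.9]]
[1, 3] [0.453  0.3113 0.1106] [[-0.8, 1.4], [0.0, 0.0], [1.1, 0.6], [-0.0, 0.0]]
top ((172.257568359375, 217.651611328125), (57.089698791503906, 60.03026580810547), 49.1827278137207) [0.5319 0.2705 0.085 ]
 dia 0.14459272064207898
w7 ((281.19873046875, 271.25238037109375), (138.629150390625, 151.32220458984375), 88.99859619140625) [0.527  0.2727 0.085 ]
 dia 0.14453420866815042
scene ((378.336181640625, 222.28065490722656), (49.17481231689453, 58.59621810913086), 99.8918228149414) [0.5511 0.2665 0.085 ]
 dia 0.14348935119418038
```

Triangulating the views puts the knob axis near (0.4535, 0.3105), with the pot yaw about -27°. Descend with a guard, close gently, and check the side force before pulling.

```bash
python3 - <<'E'
from h import *
q=Q(np.radians(-27)).as_quat(); K=np.array([.4535,.3105,.0885])
env.movel(K+[0,0,.06],.1,q); print(env.movel(K,.06,q,guard=6))
s=monitor.sense(); print((s["position"]-K).round(4),s["contact_force"].round(2))
env.close_gripper(20); env.hold(.2); s=monitor.sense()
print((s["position"]-K).round(4),s["contact_force"].round(2),s["ft_torque"].round(3),s["finger_gap"],s["gripper_force"],s["clock"])
ty=R.from_quat(q).apply([0,1,0]); print("along closing",s["contact_force"]@ty, ty.round(2))
E
```

```text
False
[0.0002 0.0001 0.0004] [-0.23  0.47 -0.11]
[0.0003 0.0005 0.0003] [0.93 5.24 1.21] [ 0.784 -0.221  0.027] 0.3172589584694432 19.94634658098221 29.8667
along closing 5.089125550483448 [0.45 0.89 0.  ]
```

```bash
python3 - <<'E'
from h import *
q=Q(np.radians(-27)).as_quat(); ty=R.from_quat(q).apply([0,1,0]); K=np.array([.4535,.3105,.0885])+.0012*ty
env.movel(K,.02,q); env.hold(.2); s=monitor.sense(); print("lat",s["contact_force"]@ty,s["contact_force"].round(1))
env.close_gripper(90); env.hold(.2); s=monitor.sense(); print("lat",s["contact_force"]@ty,s["contact_force"].round(1),s["finger_gap"],s["gripper_force"])
z0=s["position"][2]
for dz in(.005,.010,.015,.018,.019,.020,.021):
    env.movel(K+[0,0,dz],.03,q); env.hold(.1); s=monitor.sense()
    print(dz,round((s["position"][2]-z0)*1000,1),s["contact_force"].round(1),round(s["finger_gap"],3),round(s["clock"],1))
    if s["contact_force"][2]<-22: break
E
```

```text
lat -1.4342675798416429 [-0.7 -1.3  5.1]
lat -1.937484248224419 [-2.3 -1.   7.8] 0.2978857779534067 87.70843339618295
0.005 3.9 [ 1.6 -2.2 -7.1] 0.291 31.1
0.01 9.3 [ 0.8 -4.8 -7.9] 0.296 31.6
0.015 14.5 [ 0.9 -5.6 -8.9] 0.298 32.0
0.018 17.4 [ 1.5 -6.1 -9.2] 0.297 32.3
0.019 18.2 [  2.4  -4.8 -11.2] 0.293 32.7
0.02 18.2 [  5.1  -3.5 -19.1] 0.295 33.0
0.021 18.3 [  8.2  -2.1 -27.1] 0.293 33.4
```

The force followed the spring (7 to 9 N) and then rose sharply at 18.2 mm: the pin is against its stop with a steady grip. One last check for creep, then hand in.

```bash
python3 - <<'E'
from h import *
env.hold(1.0); s=monitor.sense(); print(s["position"],s["contact_force"].round(1),s["finger_gap"],s["clock"])
if s["contact_force"][2]<-15: print(job.hand_in())
E
```

```text
[0.45357456 0.3111661  0.10735109] [  7.7  -1.7 -27.4] 0.28905325566666845 34.3833
the job is handed in; nothing more can be done
None
```

The job is handed in at 34.4 s: all five beads are in the copper pot, the scoop stands released on its mat, and the index knob is held fully up against its stop at about 18 mm. I viewed 11 pictures, one over the limit of 10.

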